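Open the coolant tank and right the additive bottles

TASK

Get the wet grinder's coolant tank ready for a top-up. First shut the drain by pushing its red lever right over to its far stop; then unscrew the blue cap from the tank, lift it off and lay it inside the aluminium tray, either way up. Every additive bottle has to end up standing upright inside the yellow lines of its rubber lane, at any free spot and whenever it suits you; leave the opal glass shade and the brass ring alone.

Things in the scene. Friction and masses are not known exactly. Their poses are not given: they have to be found in the camera images.
- tank: White fixed coolant tank, 180 x 170 x 100 mm high (x, y, z). Origin: centre of its underside; its z is up. On its top stand the threaded neck with the blue cap (35 mm to -x and 35 mm to +y of its centre) and the drain lever (30 mm to +x and 50 mm to -y).
- neck_top (a point): Centre of the top rim of the tank's neck, on the screw axis; the neck is 36 mm across and rises 28 mm above the tank's top (the point is 128 mm above the table). Its thread ridges are 44 mm across.
- cap: Blue screw cap, 53 mm outside diameter, 38 mm high, ribbed round its solid upper 15 mm and hollow below, about 0.06 kg. Origin: centre of its lower rim; z points to its closed top. Screwed on, its lower rim is 5 mm above the tank's top, its closed top 143 mm above the table.
- cap_center (a point): Centre of the cap, 19 mm above its lower rim. Right-handed thread: it comes off anticlockwise seen from above, rises 16 mm a turn (2.5 mm a radian, 1.6 mm of play), stays where it is when let go, and is free after about 5 rad (some 285 degrees); it cannot be pulled off before. A squeeze of 40 N turns it well.
- drain (a joint): Angle of the red-tipped drain lever on the tank: near 0 (0 to 0.25 at the start) it is open and leans to the tank's -x side; 1.0 rad is shut, at its far stop, leaning to the tank's +x side. It stays where it is left; 1 to 2 N at the tip moves it. It pivots about the tank's y axis, 122 mm above the table.
- drain_tip (a point): Centre of the lever's red ball tip, 26 mm across, 70 mm from the pivot (about 183 mm above the table).
- tray: Fixed open aluminium tray, 130 x 130 mm outside, 18 mm high, walls 4 mm, floor about 4 mm thick. Origin: centre of its underside.
- lane: Fixed black rubber lane mat, 120 mm (its x) by 460 mm (its y), 3 mm thick, with yellow lines round its edge. Origin: centre of its underside.
- shade: Opal white glass lamp shade, 196 mm across, 150 mm high, 0.9 kg; fragile. Origin: centre of its underside.
- gallery: Loose brass ring, 64 mm across, 22 mm high. Origin: centre of its underside.
- bottle1: Amber square bottle: body 40 x 40 x 80 mm, then a thin neck (18 mm across) and a white ball stopper of 26 mm diameter fixed to it; 116 mm high in all, about 0.12 kg, heavy in its base (centre of mass about 26 mm up). Origin: centre of the underside; z runs from the base to the ball. May be absent (None).
- ball1 (a point): Centre of bottle1's ball stopper, 103 mm from its base. Squeezed by the ball with 70 N, the bottle does not turn between the pads.
- bottle2: Green square bottle: body 40 x 40 x 80 mm, then a thin neck (18 mm across) and a white ball stopper of 26 mm diameter fixed to it; 116 mm high in all, about 0.12 kg, heavy in its base (centre of mass about 26 mm up). Origin: centre of the underside; z runs from the base to the ball. May be absent (None).
- ball2 (a point): Centre of bottle2's ball stopper, 103 mm from its base. Squeezed by the ball with 70 N, the bottle does not turn between the pads.
- bottle3: Orange square bottle: body 40 x 40 x 80 mm, then a thin neck (18 mm across) and a white ball stopper of 26 mm diameter fixed to it; 116 mm high in all, about 0.12 kg, heavy in its base (centre of mass about 26 mm up). Origin: centre of the underside; z runs from the base to the ball. May be absent (None).
- ball3 (a point): Centre of bottle3's ball stopper, 103 mm from its base. Squeezed by the ball with 70 N, the bottle does not turn between the pads.
- bottle4: Amber square bottle: body 40 x 40 x 80 mm, then a thin neck (18 mm across) and a white ball stopper of 26 mm diameter fixed to it; 116 mm high in all, about 0.12 kg, heavy in its base (centre of mass about 26 mm up). Origin: centre of the underside; z runs from the base to the ball. May be absent (None).
- ball4 (a point): Centre of bottle4's ball stopper, 103 mm from its base. Squeezed by the ball with 70 N, the bottle does not turn between the pads.
- bottle5: Green square bottle: body 40 x 40 x 80 mm, then a thin neck (18 mm across) and a white ball stopper of 26 mm diameter fixed to it; 116 mm high in all, about 0.12 kg, heavy in its base (centre of mass about 26 mm up). Origin: centre of the underside; z runs from the base to the ball. May be absent (None).
- ball5 (a point): Centre of bottle5's ball stopper, 103 mm from its base. Squeezed by the ball with 70 N, the bottle does not turn between the pads.

How it is judged:
By the outcome, as a careful person would: the job done as asked, in the order asked, and still so for the second after the job is handed in, with the robot touching nothing.
Of bottle1, bottle2, bottle3, bottle4 only 2 to 4 are there at a start; the rules pass over those that are not, and their reading is None.
At some moment in a run one of bottle1, bottle2, bottle3, bottle4, bottle5 may be knocked a few centimetres aside while the robot is not near it.
Once in a run the grip may slacken for a moment while it holds something.
It also fails if it takes over 210 s, if anything falls off the work surface, if the arm or the gripper's body presses on something with over 40 N, if the wrist force passes 120 N, or if a joint passes its speed limit or range.

ROBOT

A 6-joint arm with a two-finger parallel gripper is mounted at the origin on the work surface. World frame = base frame: x ahead of the robot, y to its left, z up, the work surface at z = 0. Lengths are in m, angles in rad, forces in N, time in s.
With the tool pointing down it reaches from about 0.35 to 1 m from the base axis. Payload 7.1 kg.
Tool frame: the origin (TCP) lies between the finger pads; the fingertips stand 22 mm ahead of it and the grasp point (between the pads) lies 3 mm ahead of it; z points along the fingers, y is the line along which they close (so a half turn about z gives the same grasp; the last joint's range is limited). The gripper opens to 85 mm and grips with 20 to 120 N. Pads are 22 mm wide; open, the fingers measure 114 mm over their backs; the gripper's body (76 mm by 85 mm) begins 54 mm behind the grasp point. The pads swing forward as they close: fully open they stand 13 mm farther back than shut.
Start: joints at [1.132, 0.423, 1.63, -0, 1.089, -0.019], TCP at [0.255, 0.571, 0.253] pointing down, gripper open.
Joint ranges: [-3, 3], [-0.9, 2.11], [0.09, 2.58], [-1.31, 4.45], [0.11, 2.69], [-2.54, 2.54]. Speed limits (rad/s): [2.39, 2.39, 3.01, 3.14, 3.14, 3.14].

INTERFACE

Orientations are given as a rotation vector (axis times angle).
In Python, from rig import manip gives the robot as it stands. Calls block until the motion is done:
- manip.move_to(position, orientation): joint-space move of the TCP to a pose.
- manip.servo_line(position, orientation=None, rate=0.15): straight line of the TCP; orientation=None keeps the orientation; rate is the mean speed in m/s.
- manip.set_joints(angles): joint-space move.
- manip.command_gripper(opening, f_grip=None): finger opening in m; f_grip is the grip in N (None keeps the last); returns when the fingers have stopped.
- manip.hold(seconds).
- manip.solve_ik(position, orientation): joint angles nearest the present ones, or None.
- manip.camera(name): name is "side" or "top" or "wrist"; returns a dict with "image" (480x640x3 uint8, red, green, blue), "fx", "fy", "cx", "cy" (pixels), "k1" (the pictures are not rectified: a ray, as slopes to the right and down, at radius r is drawn at 1 + k1 r^2 times it, then the intrinsics apply), "cam_to_world" (4x4, takes a point from camera to world coordinates); the wrist camera has in their place "mount" (4x4, takes a point from camera to tool coordinates, whose origin is the TCP and whose axes are the flange's). Camera axes: x right, y down, z forward; pixel columns grow to the right and rows downward; lengths in m; the calibration is good to about 2 mm. A picture is of the moment at which its call begins: read the wrist's pose just before it. There is no depth.
A pose or a line that the arm cannot do raises manip.IKError and nothing moves.
- manip.sign_off(): hands the job in; it is judged then, once.
Readings, each from a call of its own:
- manip.get_time(): time.
- manip.get_joint_positions(): joint angles.
- manip.get_joint_vel(): joint speeds.
- manip.get_tau(): joint torques, N m.
- manip.get_position(): TCP position.
- manip.get_ee_rot(): TCP orientation.
- manip.get_contact_force(): force on the tool from outside, world axes, zero at the start.
- manip.get_torque(): the same for the moment, N m.
- manip.get_width(): finger opening in m.
- manip.get_grip_force(): force on a finger pad.
Only numpy, scipy, OpenCV 4.12 (cv2) and the standard library are available. Lean on these libraries where they do the work, as an engineer would, in place of code of your own. Each camera call takes 0.05 s, during which the arm holds its last target. There are 200 camera calls.

## Working session

There is one attempt and no reset: what is moved stays moved. The work goes in short steps, each a Python script; the robot and the scene stay as the last script left them, time stands still between calls to the robot, and variables do not carry over. Pictures are saved under pics/ and viewed, at most 14 in all, crops included, and the job is handed in when it is done.

```bash
ls; mkdir -p pics
cat > h.py <<'E'
from rig import manip
import numpy as np, cv2
from scipy.spatial.transform import Rotation as R
def shot(n,name=None):
    p,r=np.array(manip.get_position()),np.array(manip.get_ee_rot())
    c=manip.camera(n)
    if n=="wrist":
        T=np.eye(4);T[:3,:3]=R.from_rotvec(r).as_matrix();T[:3,3]=p
        c["cam_to_world"]=T@np.array(c["mount"])
    c["T"]=np.array(c["cam_to_world"])
    if name: cv2.imwrite(f"pics/{name}.png",c["image"][:,:,::-1])
    return c
def ray(c,uv):
    K=np.array([[c["fx"],0,c["cx"]],[0,c["fy"],c["cy"]],[0,0,1.]])
    # radial model x_d=x(1+k1 r^2)
    u=cv2.undistortPoints(np.array(uv,float).reshape(-1,1,2),K,np.array([c["k1"],0,0,0,0.])).reshape(-1,2)
    d=np.c_[u,np.ones(len(u))]@c["T"][:3,:3].T
    return c["T"][:3,3],d/np.linalg.norm(d,axis=1)[:,None]
def onplane(c,uv,z):
    o,d=ray(c,uv); return o+d*((z-o[2])/d[:,2])[:,None]
def proj(c,P):
    P=np.atleast_2d(P); q=(P-c["T"][:3,3])@c["T"][:3,:3]
    x=q[:,:2]/q[:,2:]; r2=(x**2).sum(1,keepdims=True); x=x*(1+c["k1"]*r2)
    return x*[c["fx"],c["fy"]]+[c["cx"],c["cy"]]
def tri(rays):
    A=np.zeros((3,3));b=np.zeros(3)
    for o,d in rays:
        M=np.eye(3)-np.outer(d,d);A+=M;b+=M@o
    x=np.linalg.solve(A,b)
    return x,[float(np.linalg.norm((np.eye(3)-np.outer(d,d))@(x-o))) for o,d in rays]
def down(yaw): # tool z down, tool y at angle yaw+90deg
    return (R.from_euler("z",yaw)*R.from_euler("x",np.pi)).as_rotvec()
E
python3 - <<'E'
from h import *
for n in ("side","top","wrist"):
    c=shot(n,n+"0"); print(n,c["T"].round(3).tolist(),c["fx"],c["cx"],c["cy"],c["k1"])
print(manip.get_time(), manip.get_ee_rot())
E
```

```text
pics
rig.py
side [[-0.993, -0.094, 0.064, 0.49], [-0.112, 0.711, -0.694, 0.761], [0.02, -0.697, -0.717, 1.09], [0.0, 0.0, 0.0, 1.0]] 543.7489270547695 322.95553700823194 236.2159778471759 -0.06819569530314967
top [[-0.007, -0.998, 0.057, 0.505], [-1.0, 0.009, 0.026, -0.145], [-0.026, -0.057, -0.998, 1.261], [0.0, 0.0, 0.0, 1.0]] 485.79270623495125 320.700975808364 238.05775551736727 -0.03993641302098785
wrist [[0.407, 0.873, 0.268, 0.187], [0.913, -0.389, -0.121, 0.6], [-0.001, 0.294, -0.956, 0.374], [0.0, 0.0, 0.0, 1.0]] 391.99783852617685 322.9870625145444 239.4927152201163 -0.05094979490342392
0.15 [-6.54547141e-01 -3.07233810e+00  1.84653336e-03]
```

View pics/top0.png

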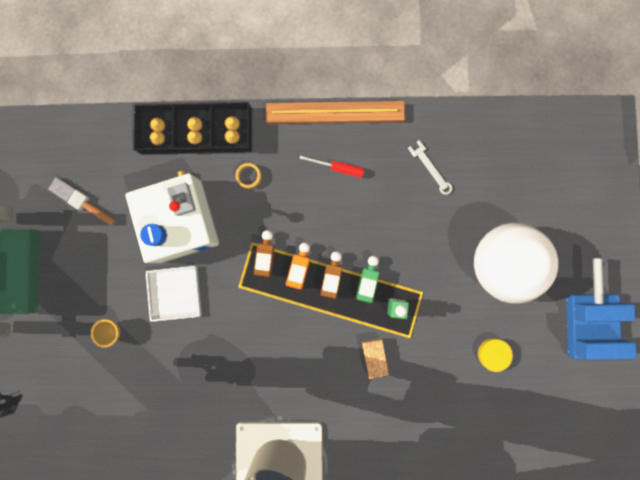

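View pics/side0.png

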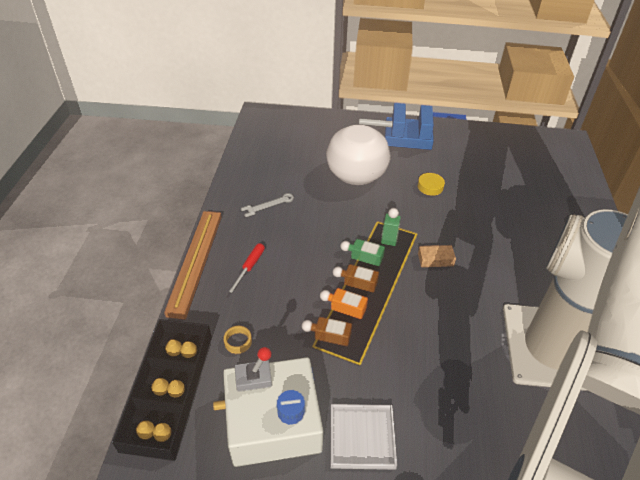

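Top view: tank at about (172,218) with cap (153,234) and red tip (174,206), tray (173,293). On the lane four bottles lie (balls at (267,236), (304,247), (335,257), (373,261)) and one green stands at (398,309). The side view agrees, and the shade is far off.

```bash
cat > seg.py <<'E'
from h import *
def blobs(m,amin,amax=1e9):
    n,l,s,ce=cv2.connectedComponentsWithStats(m.astype(np.uint8))
    return [(ce[i].round(1),int(s[i,4]),s[i,:4],l==i) for i in range(1,n) if amin<s[i,4]<amax]
def hsv(c): return cv2.cvtColor(c["image"],cv2.COLOR_RGB2HSV).astype(int)
def masks(c):
    H,S,V=np.moveaxis(hsv(c),2,0)
    return dict(white=(S<60)&(V>150),blue=(H>100)&(H<125)&(S>120)&(V>60),red=((H<6)|(H>174))&(S>170)&(V>100),
      green=(H>55)&(H<85)&(S>100)&(V>50),yellow=(H>21)&(H<32)&(S>130)&(V>120),orange=(H>4)&(H<20)&(S>150))
E
python3 - <<'E'
from seg import *
for n in ("top","side"):
    c=shot(n)
    M=masks(c)
    for k,m in M.items():
        for b in blobs(m,25,9000):
            x,y=b[0]
            if (n=="top" and 120<x<430 and 160<y<350) or (n=="side" and 200<x<430 and 190<y<470): print(n,k,b[0],b[1],b[2].tolist())
E
```

```text
top white [314.3 160.4] 98 [299, 155, 32, 11]
top white [171.  218.1] 4928 [125, 173, 93, 90]
top white [149.9 233.9] 46 [147, 227, 6, 15]
top white [266.8 234.8] 81 [262, 230, 11, 10]
top white [304.  247.1] 85 [299, 242, 11, 11]
top white [335.5 256. ] 87 [330, 251, 12, 10]
top white [262.6 261.4] 222 [255, 253, 16, 18]
top white [372.8 260.5] 90 [368, 256, 11, 10]
top white [296.5 273.3] 214 [289, 265, 16, 18]
top white [172.2 293.4] 2673 [145, 266, 56, 56]
top white [330.5 282.9] 226 [323, 274, 16, 19]
top white [367.4 287.2] 260 [359, 278, 18, 19]
top white [400.5 310.5] 114 [395, 305, 12, 12]
top blue [153.3 234.6] 359 [141, 224, 25, 21]
top red [347.2 168.8] 284 [331, 162, 33, 15]
top red [174.1 205.5] 65 [170, 201, 9, 10]
top green [370.  272.4] 138 [362, 266, 17, 13]
top green [363.4 298. ] 71 [356, 291, 17, 11]
top green [391.  307.3] 80 [388, 300, 12, 16]
top yellow [339.7 303.2] 634 [239, 250, 184, 88]
top yellow [351.2 272.5] 33 [343, 270, 18, 6]
top orange [240.1 174.7] 30 [238, 165, 10, 21]
top orange [264.9 247.3] 163 [256, 240, 18, 15]
top orange [298.1 268.6] 342 [2
[... 457 characters left out ...]
 279.9] 58 [230, 268, 17, 24]
side white [324.2 295.1] 75 [320, 290, 10, 11]
side white [351.2 298.5] 182 [342, 291, 19, 16]
side white [335.3 326.5] 225 [326, 319, 20, 16]
side white [306.3 325.3] 90 [302, 320, 10, 12]
side white [270.4 413.4] 7877 [224, 358, 99, 109]
side white [290.2 401.8] 66 [281, 400, 20, 5]
side white [362.1 436.5] 4044 [331, 404, 66, 65]
side blue [290.2 406.4] 553 [277, 391, 27, 33]
side red [253.5 256.4] 238 [243, 244, 21, 27]
side red [264.  353.7] 126 [258, 348, 13, 13]
side yellow [377.8 309.4] 310 [321, 230, 96, 135]
side orange [359.  279.4] 472 [341, 265, 38, 27]
side orange [346.9 304.5] 590 [328, 288, 40, 31]
side orange [330.5 332.5] 526 [311, 317, 41, 29]
```

Run:
```python
from seg import *
t,s=shot("top"),shot("side")
# label = ball, body (label) pixels
P={"tip":((174.1,205.5),(264,353.7)),"b1":((266.8,234.8),(306.3,325.3)),"b2":((304,247.1),(324.2,295.1)),"b3":((335.5,256),(337,271.6)),"b4":((372.8,260.5),(344.7,245.5)),"b5":((400.5,310.5),(393.1,212.6)),
"l1":((262.6,261.4),(335.3,326.5)),"l2":((296.5,273.3),(351.2,298.5)),"l3":((330.5,282.9),(363.5,273.1)),"l4":((367.4,287.2),(369.7,247.4))}
for k,(a,b) in P.items():
    ra,rb=ray(t,[a]),ray(s,[b])
    x,e=tri([(ra[0],ra[1][0]),(rb[0],rb[1][0])]); print(k,x.round(4),np.round(e,4))
def quad(m,eps=0.05):
    h=cv2.convexHull(np.argwhere(m)[:,::-1].astype(np.int32).reshape(-1,1,2))
    return cv2.approxPolyDP(h,eps*cv2.arcLength(h,True),True).reshape(-1,2)
M=masks(t); S=masks(s)
y=max(blobs(M["yellow"],300),key=lambda b:b[1])
q=quad(y[3]); w=onplane(t,q,.003); print("lane top",q.tolist(),w.round(3).tolist(),w.mean(0).round(4))
y=max([b for b in blobs(S["yellow"],300) if b[0][0]>300 and b[0][1]>220],key=lambda b:b[1]); q=quad(y[3]);print("lane side",onplane(s,q,.003).round(3).tolist())
for c,mm,u,z,nm in ((t,M,(172.2,293.4),.018,"tray"),(s,S,(362.1,436.5),.018,"tray"),(t,M,(171,218.1),.1,"tank"),(s,S,(270,413),.1,"tank")):
    b=min(blobs(mm["white"],1000),key=lambda b:np.hypot(*(b[0]-u))); q=quad(b[3]); w=onplane(c,q,z)
    print(nm,q.tolist(),w[:,:2].round(3).tolist(),w.mean(0).round(4))
for c,m,u in((t,M,(153,234)),(s,S,(290,406))):
    b=min(blobs(m["blue"],100),key=lambda b:np.hypot(*(b[0]-u))); print("cap",onplane(c,[b[0]],.14).round(4))
```

```text
tip [0.6455 0.2129 0.1851] [0.0021 0.0021]
b1 [0.5885 0.0251 0.0226] [0.0027 0.0027]
b2 [ 0.5564 -0.0703  0.0224] [0.0029 0.0029]
b3 [ 0.5326 -0.1506  0.0224] [0.0024 0.0024]
b4 [ 0.5205 -0.2453  0.0224] [0.0026 0.0026]
b5 [ 0.401  -0.3022  0.1064] [0.0023 0.0023]
l1 [0.5199 0.0331 0.0418] [0.0023 0.0023]
l2 [ 0.4895 -0.0524  0.0429] [0.0024 0.0024]
l3 [ 0.4649 -0.1374  0.0422] [0.0023 0.0023]
l4 [ 0.4537 -0.2294  0.0412] [0.0025 0.0025]
lane top [[512, 355], [495, 371], [478, 352], [493, 338]] [[0.274, -0.6, 0.003], [0.234, -0.555, 0.003], [0.282, -0.513, 0.003], [0.317, -0.552, 0.003]] [ 0.2766 -0.5549  0.003 ]
lane side [[0.331, -0.338, 0.003], [0.458, 0.102, 0.003], [0.548, 0.076, 0.003]]
tray [[200, 315], [150, 321], [145, 272], [195, 266]] [[0.382, 0.198], [0.366, 0.329], [0.492, 0.343], [0.507, 0.212]] [0.4369 0.2705 0.018 ]
tray [[395, 468], [331, 467], [331, 404], [391, 405]] [[0.374, 0.337], [0.499, 0.35], [0.513, 0.216], [0.386, 0.203]] [0.4427 0.2764 0.018 ]
tank [[217, 244], [144, 262], [125, 194], [189, 173]] [[0.56, 0.135], [0.518, 0.314], [0.684, 0.364], [0.734, 0.205]] [0.6238 0.2544 0.1   ]
tank [[321, 451], [235, 466], [224, 370], [308, 358]] [[0.52, 0.354], [0.671, 0.401], [0.737, 0.21], [0.569, 0.16]] [0.6242 0.2812 0.1   ]
cap [[0.5809 0.2763 0.14  ]]
cap [[0.5857 0.292  0.14  ]]
```

Run:
```python
from seg import *
yt=np.radians(13.5)
manip.command_gripper(0.0)
o=None
for yaw in (yt,yt+np.pi):
    q=manip.solve_ik([.60,.26,.36],down(yaw)); print(yaw,None if q is None else np.round(q,2))
    if q is not None and (o is None or abs(q[5])<o[0]): o=(abs(q[5]),yaw)
manip.move_to([.60,.26,.36],down(o[1]))
c=shot("wrist","w1"); print(manip.get_time(),c["T"].round(3).tolist())
# feasibility of bottle rotate
a=np.radians(-12); b=np.array([np.cos(a),np.sin(a),0]);
def ori(tilt,flip):
    # tool z = down*cos(tilt)+b*sin(tilt), closing axis horizontal perpendicular to b
    z=np.array([0,0,-1])*np.cos(tilt)+b*np.sin(tilt); y=np.cross([0,0,1],b)*flip
    return R.from_matrix(np.c_[np.cross(y,z),y,z]).as_rotvec()
for P in ([.5885,.025],[.5205,-.245]):
  for f in (1,-1):
    for t in (-45,-30,-15,0,45,60,75,90):
      p=np.array([*P,.03]) if t<=0 else np.array([P[0]-.11,P[1],.115])
      q=manip.solve_ik(p,ori(np.radians(t),f)); print(P,f,t,None if q is None else np.round(q,2))
```

```text
0.23561944901923448 [ 0.39  0.37  1.46 -0.    1.31  1.73]
3.3772121026090276 [ 0.39  0.37  1.46  0.    1.31 -1.42]
2.9083 [[-0.235, 0.929, 0.285, 0.528], [0.972, 0.224, 0.068, 0.242], [-0.001, 0.293, -0.956, 0.481], [0.0, 0.0, 0.0, 1.0]]
[0.5885, 0.025] 1 -45 [-0.04  1.01  1.3   0.12  1.61 -1.44]
[0.5885, 0.025] 1 -30 [-0.02  0.89  1.47  0.1   1.3  -1.43]
[0.5885, 0.025] 1 -15 [-0.    0.78  1.64  0.06  0.98 -1.41]
[0.5885, 0.025] 1 0 [ 0.02  0.7   1.8  -0.    0.64 -1.34]
[0.5885, 0.025] 1 45 [0.19 0.51 2.44 3.64 0.61 1.44]
[0.5885, 0.025] 1 60 [0.25 0.74 2.5  3.58 1.14 1.62]
[0.5885, 0.025] 1 75 [0.31 1.01 2.5  3.64 1.63 1.75]
[0.5885, 0.025] 1 90 [0.33 1.24 2.43 3.75 2.02 1.86]
[0.5885, 0.025] -1 -45 [-0.04  1.01  1.3   0.12  1.61  1.7 ]
[0.5885, 0.025] -1 -30 [-0.02  0.89  1.47  0.1   1.3   1.71]
[0.5885, 0.025] -1 -15 [-0.    0.78  1.64  0.06  0.98  1.74]
[0.5885, 0.025] -1 0 [ 0.02  0.7   1.8  -0.    0.64  1.8 ]
[0.5885, 0.025] -1 45 [ 0.19  0.51  2.44  3.64  0.61 -1.7 ]
[0.5885, 0.025] -1 60 [ 0.25  0.74  2.5   3.58  1.14 -1.52]
[0.5885, 0.025] -1 75 [ 0.31  1.01  2.5   3.64  1.
[... 341 characters left out ...]
 0.51  2.43  2.41  0.62  1.76]
[0.5205, -0.245] 1 60 [-0.89  0.73  2.49  2.49  1.11  1.52]
[0.5205, -0.245] 1 75 [-0.96  0.99  2.48  2.42  1.56  1.34]
[0.5205, -0.245] 1 90 [-0.99  1.22  2.41  2.3   1.91  1.21]
[0.5205, -0.245] -1 -45 [-0.4   1.    1.34 -0.13  1.58  1.44]
[0.5205, -0.245] -1 -30 [-0.41  0.87  1.5  -0.11  1.28  1.42]
[0.5205, -0.245] -1 -15 [-0.43  0.76  1.67 -0.07  0.96  1.39]
[0.5205, -0.245] -1 0 [-0.46  0.68  1.84 -0.    0.62  1.32]
[0.5205, -0.245] -1 45 [-0.79  0.51  2.43  2.41  0.62 -1.38]
[0.5205, -0.245] -1 60 [-0.89  0.73  2.49  2.49  1.11 -1.62]
[0.5205, -0.245] -1 75 [-0.96  0.99  2.48  2.42  1.56 -1.8 ]
[0.5205, -0.245] -1 90 [-0.99  1.22  2.41  2.3   1.91 -1.93]
```

View pics/w1.png

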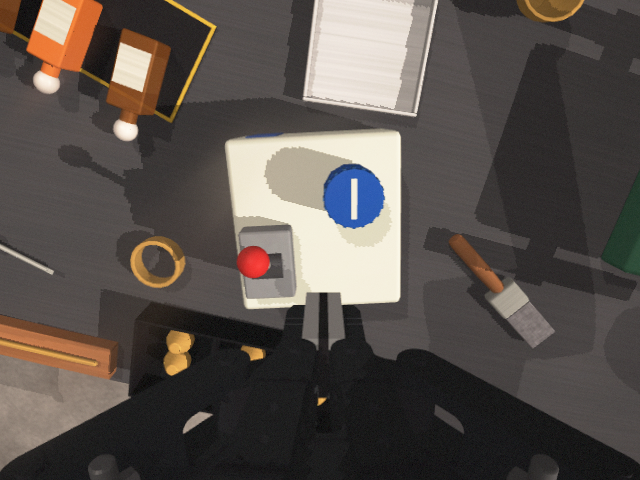

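Wrist view: cap at (354,196), red tip (254,262) leaning to the tank's -x, tank corners about (228,143), (400,131), (399,300), (244,306), brass ring at (158,262) clear of the lever path.

Run:
```python
from seg import *
t=shot("top");s=shot("side");w=shot("wrist")
bl=lambda c,k,u,a=20:min(blobs(masks(c)[k],a),key=lambda b:np.hypot(*(b[0]-np.array(u))))
bw=bl(w,"blue",(354,196),300); print("cap blob",bw[0],bw[1],bw[2])
(x,y),r=cv2.minEnclosingCircle(np.argwhere(bw[3])[:,::-1].astype(np.float32)); print((x,y),r)
barW=bl(w,"white",(354,199)); rw=bl(w,"red",(254,262)); barT=bl(t,"white",(150,234));print(barW[:2],rw[:2])
f=lambda c,u:(lambda r:(r[0],r[1][0]))(ray(c,[u]))
print("bar tri",tri([f(w,barW[0]),f(t,barT[0])])[0].round(4))
print("bar3",tri([f(w,barW[0]),f(t,barT[0]),f(s,bl(s,"white",(290,402))[0])]))
print("cap plane",onplane(w,[bw[0],(x,y)],.143).round(4))
print("tip",tri([f(w,rw[0]),f(t,(174.1,205.5)),f(s,(264,353.7))]))
print("corners",onplane(w,[(228,143),(400,131),(399,300),(244,306)],.1).round(4).tolist())
for n,c in (("top",t),("side",s)):
    y=[b for b in blobs(masks(c)["yellow"],250) if (n=="top" and 300<b[0][0]<380 and b[0][1]>230) or (n=="side" and 340<b[0][0]<420 and b[0][1]>250)][0]
    pts=onplane(c,np.argwhere(y[3])[:,::-1].astype(float),.003)
    r=cv2.minAreaRect((pts[:,:2]*1000).astype(np.float32)); print("lane",n,r)
for n,c,u in (("top",t,(172,293)),("side",s,(362,436))):
    b=bl(c,"white",u,1000); pts=onplane(c,np.argwhere(b[3])[:,::-1].astype(float),.018)
    print("tray",n,cv2.minAreaRect((pts[:,:2]*1000).astype(np.float32)))
```

```text
cap blob [352.5 195.6] 2698 [323 165  61  64]
(351.8870849609375, 195.90859985351562) 32.160980224609375
(array([353.5, 198.7]), 242) (array([252.5, 261.6]), 797)
bar tri [0.5836 0.2821 0.1478]
bar3 (array([0.58511328, 0.28363235, 0.14234113]), [0.00105641025231379, 0.0026282773035472204, 0.0016109311736594622])
cap plane [[0.5836 0.2818 0.143 ]
 [0.584  0.2814 0.143 ]]
tip (array([0.64593807, 0.21279601, 0.18593173]), [0.0011551793509153097, 0.00263218597576407, 0.0016155059716004378])
corners [[0.5694, 0.1589, 0.1], [0.5205, 0.3147, 0.1], [0.6881, 0.3643, 0.1], [0.7342, 0.2043, 0.1]]
lane top ((444.72064208984375, -135.68106079101562), (460.77734375, 121.605224609375), 73.29873657226562)
lane side ((437.882080078125, -130.57720947265625), (459.34161376953125, 97.42476654052734), 73.17689514160156)
tray top ((437.0360107421875, 271.2703857421875), (131.94430541992188, 133.61099243164062), 5.757579326629639)
tray side ((441.28057861328125, 276.6213073730469), (129.74974060058594, 137.0330352783203), 5.893031597137451)
```

```bash
cat >> h.py <<'E'
YT=np.radians(16.5); TX=np.array([np.cos(YT),np.sin(YT),0]); TY=np.array([-TX[1],TX[0],0])
CAP=np.array([.5842,.2822,0]); TANK=CAP+.035*TX-.035*TY
YL=np.radians(-16.7); LX=np.array([np.cos(YL),np.sin(YL),0]); LY=np.array([-LX[1],LX[0],0]); LANE=np.array([.447,-.133,0])
TRAY=np.array([.439,.274,0])
E
python3 - <<'E'
from h import *
piv=TANK+.03*TX-.05*TY; o=down(YT+np.pi)
P=lambda x,z:piv+x*TX+[0,0,z]
x0=-.0255-.013-.011-.016
manip.move_to(P(x0,.26),o); manip.servo_line(P(x0,.192),o)
x=x0
manip.servo_line(P(.0,.192),o,rate=.08); x=0
F=[]
while x<.022:
    x+=.002; manip.servo_line(P(x,.192),o,rate=.05); f=float(np.dot(manip.get_contact_force(),TX)); F.append((round(x,3),round(f,1)))
    if abs(f)>10: break
print(F,manip.get_time())
manip.servo_line(P(x-.05,.192),o); manip.servo_line(P(x-.05,.27),o)
manip.move_to([.60,.26,.36],o); 
for n in("top","wrist"): shot(n,n+"2")
from seg import *
t,s=shot("top"),shot("side")
r=[]
for c in (t,s,shot("wrist")):
    b=[b for b in blobs(masks(c)["red"],30)]
    print([(x[0],x[1]) for x in b])
E
```

```text
[(0.002, -0.5), (0.004, -0.8), (0.006, -0.7), (0.008, -0.2), (0.01, -1.3), (0.012, -5.1), (0.014, -11.8)] 6.9167
[(array([347.2, 168.9]), 283), (array([166.8, 180. ]), 78)]
[(array([246.7, 265.3]), 42), (array([232.2, 359. ]), 127)]
[(array([256.8, 326.5]), 740)]
```

Run:
```python
from seg import *
t,s,w=shot("top"),shot("side"),shot("wrist")
f=lambda c,u:(lambda r:(r[0],r[1][0]))(ray(c,[u]))
x,e=tri([f(t,(166.8,180)),f(s,(232.2,359)),f(w,(256.8,326.5))]); piv=TANK+.03*TX-.05*TY
d=x-piv; print(x.round(4),np.round(e,4),"x",d@TX,"y",d@TY,"z",x[2],"q",.5+np.arctan2(d@TX,x[2]-.122))
print(manip.get_width(), manip.get_contact_force())
for yaw in np.arange(0,2*np.pi,np.pi/8):
    q=manip.solve_ik([*CAP[:2],.14],down(yaw)); print(round(yaw,2),None if q is None else np.round(q,2))
```

```text
[0.7044 0.2309 0.1846] [0.0026 0.0015 0.0015] x 0.035690804283220065 y 0.0016914514881506573 z 0.1845659975259844 q 1.0184084847380326
0.00013688974319540326 [-0.46411633 -0.59509833  0.3546544 ]
0.0 [ 0.43  0.59  1.64 -0.    0.91  2.  ]
0.39 [ 0.43  0.59  1.64 -0.    0.91  1.61]
0.79 [ 0.43  0.59  1.64 -0.    0.91  1.22]
1.18 [ 0.43  0.59  1.64 -0.    0.91  0.82]
1.57 [ 0.43  0.59  1.64 -0.    0.91  0.43]
1.96 [ 0.43  0.59  1.64 -0.    0.91  0.04]
2.36 [ 0.43  0.59  1.64 -0.    0.91 -0.35]
2.75 [ 0.43  0.59  1.64 -0.    0.91 -0.75]
3.14 [ 0.43  0.59  1.64  0.    0.91 -1.14]
3.53 [ 0.43  0.59  1.64  0.    0.91 -1.53]
3.93 [ 0.43  0.59  1.64  0.    0.91 -1.92]
4.32 [ 0.43  0.59  1.64  0.    0.91 -2.32]
4.71 None
5.11 None
5.5 None
5.89 [ 0.43  0.59  1.64 -0.    0.91  2.4 ]
```

The lever is at its stop (measured about 1.02 rad, and the push met the stop). Now the cap.

```bash
cat > cap.py <<'E'
from h import *
def turn(y0,dy,z0,n=None):
    n=n or int(np.ceil(dy/.45))
    for i in range(1,n+1):
        a=dy*i/n; manip.move_to([*CAP[:2],z0+.0025*a],down(y0+a))
E
python3 - <<'E'
from cap import *
z=.137; y0=-.35
manip.command_gripper(.075); manip.move_to([*CAP[:2],.25],down(y0)); manip.servo_line([*CAP[:2],z],down(y0))
manip.command_gripper(.04,40); print("w",manip.get_width(),manip.get_grip_force(),manip.get_contact_force().round(1) if hasattr(manip.get_contact_force(),'round') else manip.get_contact_force(),manip.get_time())
turn(y0,2.8,z); print(manip.get_time(),manip.get_width(),manip.get_grip_force(),np.round(manip.get_contact_force(),1),np.round(manip.get_torque(),2))
shot("top","top3")
E
```

```text
w 0.052023328190161366 42.2590398369357 [-0.3  1.2  6.4] 14.1083
17.375 0.05193535854748416 42.31303822947666 [0.3 7.  3.5] [1.17 0.12 0.04]
```

Run:
```python
from cap import *
z=.144; y0=-.35
p=np.array(manip.get_position())
manip.command_gripper(.075); manip.servo_line([*CAP[:2],.20])
c=shot("wrist","w3")
manip.move_to([*CAP[:2],.20],down(y0)); manip.servo_line([*CAP[:2],z],down(y0))
manip.command_gripper(.04,40); print("w",manip.get_width(),manip.get_grip_force(),np.round(manip.get_contact_force(),1))
turn(y0,2.9,z); print(manip.get_time(),manip.get_width(),manip.get_grip_force(),np.round(manip.get_contact_force(),1))
z+=.00725
for i in range(6):
    z+=.004; manip.servo_line([*CAP[:2],z],rate=.05); f=manip.get_contact_force(); print(round(z,3),np.round(f,1))
    if abs(f[2])>15: break
```

```text
w 0.05157268281105955 41.63504585623741 [1.1 0.7 5.2]
24.975 0.05224694704185501 41.92502561956644 [-1.2  1.5  8.3]
0.155 [1.5 4.8 2.2]
0.159 [-2.2  3.2  4.6]
0.163 [ 0.  -0.1 -0.8]
0.167 [-0.3 -0.   0.5]
0.171 [ 1.   0.4 -0.3]
0.175 [ 0.9 -0.4 -0.8]
```

View pics/w3.png

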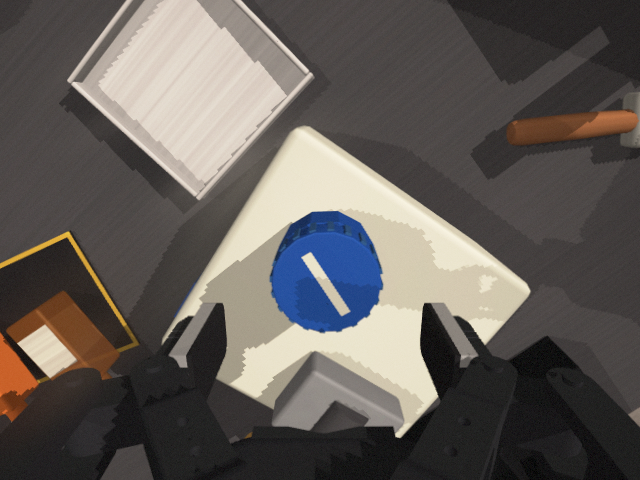

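w3 shows the cap turned and standing higher, bar at (325,285); the tray is clear with its near corner at (197,198). The cap has since come free with no resistance; on to the tray.

Run:
```python
from cap import *
from seg import *
manip.servo_line([*CAP[:2],.23],rate=.1); print("w",manip.get_width())
yaw=np.radians(5.8+90); 
w=shot("wrist"); t=shot("top"); s=shot("side","side3")
manip.move_to([*TRAY[:2],.20],down(yaw)); print("w",manip.get_width(),np.round(manip.get_joint_positions(),2))
w=shot("wrist","w4")
manip.servo_line([*TRAY[:2],.05],rate=.1)
z=.05
while z>.030:
    z-=.002; manip.servo_line([*TRAY[:2],z],rate=.04); f=manip.get_contact_force()
    if f[2]>4: break
print("z",z,np.round(f,1),manip.get_width())
manip.command_gripper(.068); manip.servo_line([*TRAY[:2],.20],rate=.2)
shot("wrist","w5"); print(manip.get_time(),w["T"].round(3).tolist())
```

```text
w 0.05246766176577429
w 0.0517568455175233 [ 0.53  0.34  1.91 -0.    0.89  0.43]
z 0.03799999999999999 [-2.4 -2.5 13.1] 0.05189886243833444
32.775 [[0.995, 0.098, 0.032, 0.433], [0.103, -0.951, -0.291, 0.347], [0.002, 0.293, -0.956, 0.321], [0.0, 0.0, 0.0, 1.0]]
```

View pics/w5.png

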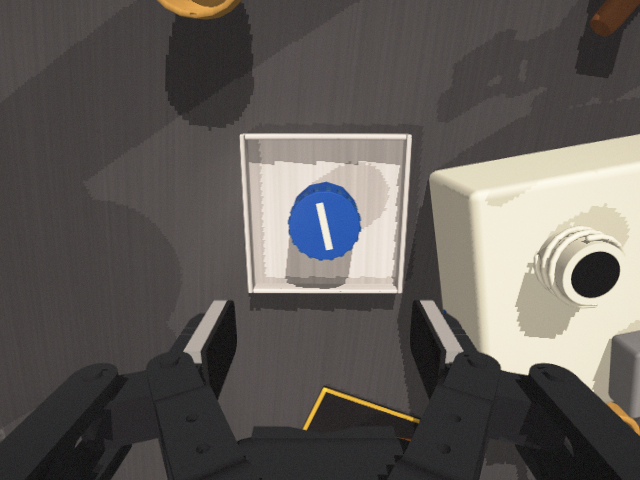

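The cap stands inside the tray at (325,222), and the tank neck is bare at (590,270). Next the bottles: grip the ball with the tool leaning 45°, lift, half-turn about the tool axis (which brings the bottle upright), and set down.

```bash
cat > bot.py <<'E'
from seg import *
HOME=[1.132,.423,1.63,0,1.089,-.019]
U=np.array([0,0,1.])
def find(save=None):
    """balls by top+side triangulation -> list (ball xyz, axis angle or None if standing)"""
    t,s=shot("top",save and "t"+save),shot("side",save and "s"+save); out=[]
    wt,ws=blobs(masks(t)["white"],40,400),blobs(masks(s)["white"],30,320)
    f=lambda c,u:(lambda r:(r[0],r[1][0]))(ray(c,[u]))
    def match(b,zs,lo,hi):
        best=(8,None)
        for z in zs:
            u=proj(s,onplane(t,[b[0]],z))[0]
            for q in ws:
                d=np.hypot(*(q[0]-u))
                if lo<q[1]<hi and d<best[0]: best=(d,tri([f(t,b[0]),f(s,q[0])])[0])
        return best[1]
    for b in wt:
        w0=onplane(t,[b[0]],.06)[0]; l=(w0-LANE)
        if abs(l@LX)>.25 or abs(l@LY)>.40 or not 50<b[1]<150 or max(b[2][2:])>16: continue
        x=match(b,(.0225,.106),40,130)
        if x is None: continue
        if x[2]>.07: out.append((x,None)); continue
        lab=min([q for q in wt if q[1]>160],key=lambda q:np.hypot(*(q[0]-b[0])))
        y=match(lab,(.043,),120,300)
        if y is None: y=onplane(t,[lab[0]],.043)[0]
        d=x-y; out.append((x,np.arctan2(d[1],d[0]),np.linalg.norm(d[:2])))
    return sorted(out,key=lambda o:-(o[0]-LANE)@LY)
def ori(a,tilt,f):
    b=np.array([np.cos(a),np.sin(a),0]); z=-U*np.cos(tilt)+b*np.sin(tilt); y=np.cross(U,b)*f
    return R.from_matrix(np.c_[np.cross(y,z),y,z]).as_rotvec(),z
OFF=.009
def pick(ball,a):
    o,z=ori(a,-np.pi/4,1); p=ball-OFF*z
    manip.command_gripper(.05); manip.move_to(p-.09*z+[0,0,.06],o); manip.servo_line(p-.05*z,o,rate=.2); manip.servo_line(p,o,rate=.1)
    manip.command_gripper(.01,70); print("grip",round(manip.get_width(),4),round(manip.get_grip_force(),1),np.round(manip.get_contact_force(),1))
    manip.servo_line([p[0],p[1],.28],o,rate=.15); print("lifted",round(manip.get_width(),4),np.round(manip.get_contact_force(),1))
def place(ly,lx=0.):
    o,z=ori(YL,-np.pi/4,-1); g=LANE+lx*LX+ly*LY+.106*U-OFF*z
    manip.move_to([g[0],g[1],.28],o); print("over",round(manip.get_width(),4),np.round(manip.get_joint_positions(),2))
    return g,o,z
def lower(g,o,z):
    manip.servo_line(g+[0,0,.012],o,rate=.12); h=.012
    while h>-.006:
        h-=.002; manip.servo_line(g+[0,0,h],o,rate=.04); f=manip.get_contact_force()
        if f[2]>2.5: break
    print("down",round(h,4),np.round(f,1),round(manip.get_width(),4))
    manip.command_gripper(.05); manip.servo_line(g+[0,0,h]-.08*z,o,rate=.15); 
    p=manip.get_position(); manip.servo_line([p[0],p[1],.26],o,rate=.2)
def report(L):
    for o in L: d=o[0]-LANE; print("ball",o[0].round(4),"lane",(d@LX).round(3),(d@LY).round(3),"a",None if o[1] is None else np.degrees(o[1]).round(1),o[2:])
E
python3 - <<'E'
from bot import *
manip.set_joints(HOME); L=find("5"); report(L)
for o in L:
    if o[1] is None: continue
    r,z=ori(o[1],-np.pi/4,1); p=o[0]-OFF*z
    print([None if q is None else np.round(q,2).tolist() for q in (manip.solve_ik(p,r),manip.solve_ik([*p[:2],.28],r))])
r,z=ori(YL,-np.pi/4,-1)
for ly in (.18,-.09): 
  for h in (.106,.27): print(np.round(manip.solve_ik(LANE+ly*LY+h*U-OFF*z,r),2))
E
```

```text
ball [0.5888 0.025  0.0226] lane 0.09 0.192 a -6.6 (np.float64(0.06933941207827521),)
ball [ 0.5565 -0.0703  0.0223] lane 0.087 0.092 a -15.0 (np.float64(0.06936523386499223),)
ball [ 0.5202 -0.1619  0.0226] lane 0.078 -0.007 a -2.8 (np.float64(0.06906796822842379),)
ball [ 0.5205 -0.2453  0.0224] lane 0.103 -0.086 a -13.3 (np.float64(0.06863152822279064),)
ball [ 0.4009 -0.3022  0.106 ] lane 0.004 -0.175 a None ()
[[-0.01, 1.02, 1.28, 0.07, 1.63, -1.49], [-0.01, 0.72, 1.24, 0.08, 1.96, -1.47]]
[[-0.18, 0.99, 1.36, 0.06, 1.58, -1.51], [-0.18, 0.68, 1.32, 0.06, 1.92, -1.49]]
[[-0.25, 0.97, 1.41, -0.14, 1.54, -1.71], [-0.25, 0.65, 1.37, -0.15, 1.89, -1.76]]
[[-0.4, 1.0, 1.32, -0.12, 1.59, -1.69], [-0.4, 0.7, 1.28, -0.13, 1.93, -1.74]]
[-0.04  0.8   1.55  0.17  1.56  1.75]
[-0.04  0.59  1.5   0.18  1.82  1.79]
[-0.44  0.78  1.6  -0.11  1.55  1.47]
[-0.44  0.56  1.55 -0.11  1.81  1.44]
```

Run:
```python
from bot import *
L=find(); b=L[0]; pick(b[0],b[1]); g,o,z=place(.18); shot("side","s6"); lower(g,o,z); print(manip.get_time())
manip.set_joints(HOME); report(find("7")); print(manip.get_time())
```

```text
grip 0.0223 68.4 [2.6 0.5 4.9]
lifted 0.0224 [-0.   0.5 -1.5]
over 0.0219 [-0.04  0.58  1.5   0.18  1.82  1.79]
down 0.002 [ 0.6 -1.3  4.8] 0.0225
47.6917
ball [0.4975 0.0374 0.1055] lane -0.001 0.178 a None ()
ball [ 0.5564 -0.0703  0.0224] lane 0.087 0.091 a -15.0 (np.float64(0.06962528934710363),)
ball [ 0.5202 -0.1619  0.0226] lane 0.078 -0.007 a -2.8 (np.float64(0.06904336911906303),)
ball [ 0.5205 -0.2447  0.0229] lane 0.103 -0.086 a -12.9 (np.float64(0.06849578816460761),)
ball [ 0.401  -0.3022  0.1064] lane 0.005 -0.175 a None ()
50.025
```

View pics/s7.png

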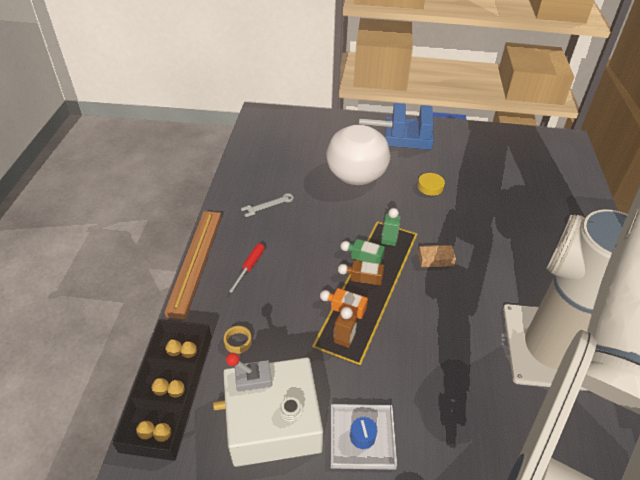

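Bottle1 stands upright at (346,325) inside the lane; the cap is in the tray (363,434), lever over (233,359). Bottle3 was knocked earlier and sits at (361,272), still pickable.

Run:
```python
from bot import *
for i,ly in ((1,.09),(2,0.),(3,-.09)):
    L=find(); b=L[i]
    if len(L)!=5 or b[1] is None: report(L); print("stop"); break
    pick(b[0],b[1])
    if manip.get_width()<.018: print("lost"); break
    g,o,z=place(ly)
    if manip.get_width()<.018: print("lost"); break
    lower(g,o,z); manip.set_joints(HOME); L=find(f"8{i}"); print(manip.get_time())
    if len(L)!=5 or L[i][1] is not None: report(L); print("bad"); break
report(find("9"))
```

```text
grip 0.022 68.4 [2.4 0.  5.4]
lifted 0.0222 [ 0.7  0.3 -1.9]
over 0.0223 [-0.17  0.56  1.55  0.09  1.82  1.67]
down 0.002 [-0.1 -2.4  5.4] 0.0224
66.075
grip 0.0223 68.4 [ 2.4 -0.3  4.6]
lifted 0.0223 [ 0.1  0.5 -0.9]
over 0.0223 [-0.31  0.55  1.56 -0.01  1.82  1.56]
down 0.002 [-0.3 -1.4  5.4] 0.0219
82.6583
ball [0.4976 0.0374 0.1055] lane -0.001 0.178 a None ()
ball [ 0.4726 -0.0491  0.1065] lane 0.0 0.088 a None ()
ball [ 0.5205 -0.2447  0.0229] lane 0.103 -0.086 a -11.5 (np.float64(0.07004356706305354),)
ball [ 0.401  -0.3022  0.1064] lane 0.005 -0.175 a None ()
bad
ball [0.4975 0.0374 0.1055] lane -0.001 0.178 a None ()
ball [ 0.4726 -0.0491  0.1065] lane 0.0 0.088 a None ()
ball [ 0.5205 -0.2447  0.0229] lane 0.103 -0.086 a -11.5 (np.float64(0.07003872105998502),)
ball [ 0.401  -0.3022  0.1064] lane 0.005 -0.175 a None ()
```

View pics/s9.png

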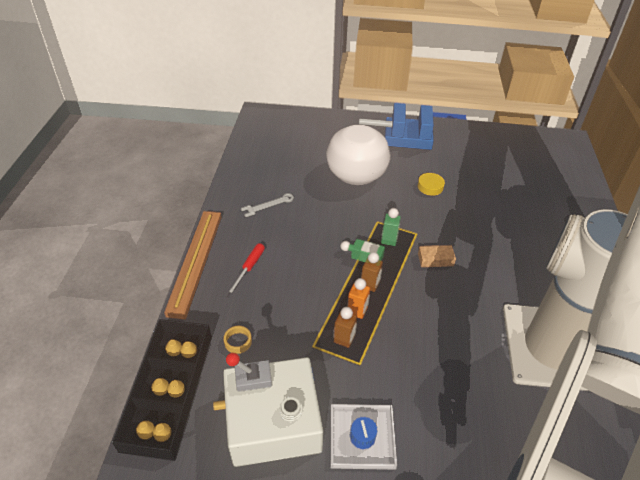

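View pics/t9.png

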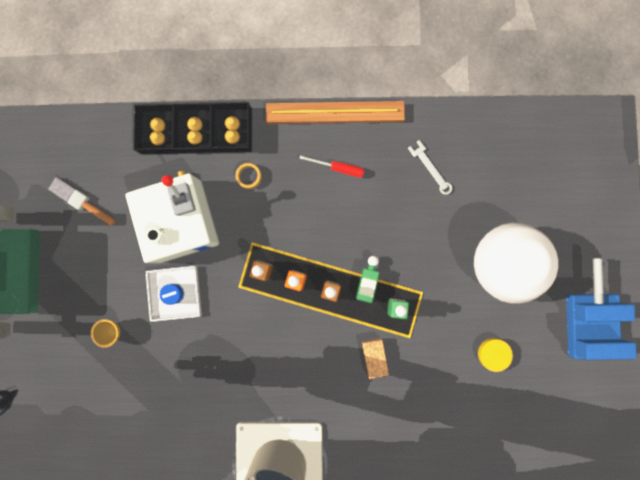

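Bottle3 does stand at (331,291) in the top view; its ball merely merges with bottle4's label in the side view. The last lying one is the green at (370,278), not moved.

Run:
```python
from bot import *
L=find(); b=[o for o in L if o[1] is not None][0]; report([b])
pick(b[0],np.radians(-12.9))
g,o,z=place(-.09)
if manip.get_width()>.018: lower(g,o,z)
manip.set_joints(HOME); report(find("10")); print(manip.get_time())
```

```text
ball [ 0.5205 -0.2447  0.0229] lane 0.103 -0.086 a -11.5 (np.float64(0.07016765777289934),)
grip 0.0222 68.3 [ 3.2 -1.1  1.6]
lifted 0.0222 [ 0.1 -0.5 -0.8]
over 0.0221 [-0.44  0.56  1.55 -0.11  1.82  1.44]
down 0.002 [ 1.1 -1.5  4.6] 0.0226
ball [0.4975 0.0374 0.1055] lane -0.001 0.178 a None ()
ball [ 0.4726 -0.0491  0.1065] lane 0.0 0.088 a None ()
ball [ 0.4459 -0.1362  0.1064] lane -0.0 -0.003 a None ()
ball [ 0.4194 -0.2226  0.1067] lane -0.001 -0.094 a None ()
ball [ 0.4009 -0.3022  0.106 ] lane 0.004 -0.175 a None ()
99.775
```

View pics/t10.png

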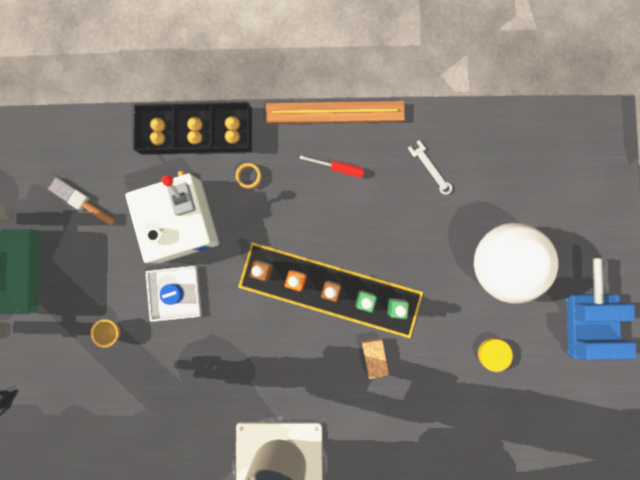

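View pics/s10.png

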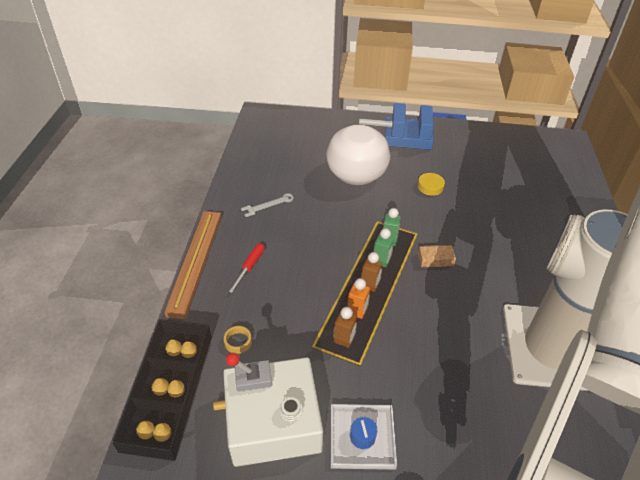

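All five bottles stand upright inside the yellow lines. The cap is in the tray at (172,293), the lever is over at (168,181), and the shade and ring have not moved. Handing in.

```bash
python3 -c "
from h import *
print(manip.sign_off(), manip.get_time())"
```

```text
the job is handed in; nothing more can be done
the job is handed in; nothing more can be done
```

The job is handed in at about 100 s: drain lever pushed to its far stop, cap unscrewed and lying in the tray, all five bottles upright inside the lane's yellow lines, and the shade and brass ring not touched.

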